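# Pack away the game case

## Task

A board-game box stands on edge in the open aluminium case and sticks out above the rim. With the case lid still open, push the game box over so that it lies flat on the floor of the case, towards the roomy side and without lifting it; the small tin at the other end of the case stays standing. Then push the lid over and down until it is fully shut, and leave everything else on the table where it is.

Things in the scene. Friction and masses are not known exactly. Their poses are not given: they have to be found in the camera images.
- case: Open aluminium case, fixed, 300 long (own x) x 220 wide (own y) x 100 high, walls 5, floor 6 thick; origin at the centre of its underside, z up. Own x points roughly back towards the robot, own y to the robot's right. The lid is hinged along the top of its +y side, the latch side is -y.
- hinge_mid (a point): Middle of the lid's hinge line: on the case's top rim (100 above the table), at own y = +110 of the case; the hinge runs along the case's x.
- lid (a joint): Lid angle in rad: 0 shut (level on the rim), 1.57 upright, at most 2.0 (leaning outwards); grows as it opens. Flat plate 300 along the hinge x 220 to its free edge, 12 thick, 0.5 kg; its inner face is in line with the hinge line. Stiff hinge (0.75 N m): it stays where it is left; about 4 to 6 N near the free edge moves it.
- lid_edge (a point): Middle of the lid's free edge, on its outer face (the upper face when shut), 220 from the hinge.
- gamebox: Cardboard box, 36 thick (own x) x 140 wide (own y) x 130 tall (own z), 0.2 to 0.45 kg, loose. Starts standing on the case floor about 100 from the case's centre, at its near or far end (own +x or -x), broad faces to the two ends, top 36 above the rim. Origin: centre of the face it stands on. Pushed near the top it tips; towards its own end wall it would only lean.
- gamebox_center (a point): Centre of the game box. When the box lies flat it is 36 high, well below the rim.
- tin: Small closed tin, 46 across, 60 tall, loose, standing at the other end of the case, about 100 from its centre; origin at the centre of its underside. The fallen game box just fits beside it, with some 10 to 20 to spare.
- skittle: Bystander: turned wooden skittle, 120 tall, 48 across its belly, standing beside the case's latch side; sizes in mm, origin at the centre of its underside.
- cup: Bystander: white mug, 85 tall, 72 across; sizes in mm, origin at the centre of its underside.
- glue: Bystander: white plastic bottle, 130 tall, 54 across; sizes in mm, origin at the centre of its underside.
- jar: Bystander: glass jar with a steel lid, 90 tall, 70 across; sizes in mm, origin at the centre of its underside.
- hoop: Bystander: flat rubber throwing ring, 120 across, 14 thick; sizes in mm.
- bowl: Bystander: red plastic bowl, 120 across, 45 tall; sizes in mm.
Mind the look-alikes: they are no part of the job. There is more than one size of the gamebox; the job needs the larger. Of the things shaped like the tin, the aluminium one is meant.

How it is judged (in metres and radians):
On the way, in this order (a step that is already met when the one before it is completed fails the run):
1. the game box lies flat on the case floor while the lid is still open ((angle between gamebox's own x axis and vertical below 0.12 rad or angle between gamebox's own x axis and vertical above 3.02 rad) and z of gamebox_center in the frame of case between 0.01 and 0.04 m and x of gamebox_center in the frame of case between -0.14 and 0.14 m and y of gamebox_center in the frame of case between -0.105 and 0.105 m and linear speed of gamebox below 0.03 m/s and value of joint lid above 1.2 rad), for 0.2 s.
2. the lid is shut (value of joint lid below 0.04 rad), for 0.2 s.
At the end, for the whole second after the job is handed in: The game box lies flat on a broad face (within 0.12 rad) on the floor inside the case and is at rest, the tin stands upright on the case floor, and the lid is shut to within 0.04 rad ((angle between gamebox's own x axis and vertical below 0.12 rad or angle between gamebox's own x axis and vertical above 3.02 rad) and z of gamebox_center in the frame of case between 0.01 and 0.04 m and x of gamebox_center in the frame of case between -0.14 and 0.14 m and y of gamebox_center in the frame of case between -0.105 and 0.105 m and linear speed of gamebox below 0.03 m/s and value of joint lid below 0.04 rad and angle between tin's own z axis and vertical below 0.2 rad and z of tin in the frame of case between 0 and 0.012 m); the robot touches nothing.
It fails at once if the game box or the tin is lifted (underside's centre more than 50 mm above the table) (height (world z) of any of gamebox, tin above 0.05 m).
It fails at once if the tin is knocked over or shoved more than 40 mm (angle between tin's own z axis and vertical above 0.6 rad or distance of tin from where it was at the start of the episode above 0.04 m).
It fails at once if a bystander on the table is moved more than 25 mm or knocked over (distance of any of skittle, cup, glue, jar, hoop, bowl from where it was at the start of the episode above 0.025 m or angle between any of skittle, cup, glue, jar's own z axis and vertical above 0.5 rad).
It also fails if it takes over 61 s, if anything falls off the work surface, if the arm or the gripper's body presses on something with over 40 N, if the wrist force passes 120 N, or if a joint passes its speed limit or range.

## Robot

A 6-joint arm with a two-finger parallel gripper is mounted at the origin on the work surface. World frame = base frame: x ahead of the robot, y to its left, z up, the work surface at z = 0. Lengths are in mm, angles in rad, forces in N, time in s.
With the tool pointing down it reaches from about 350 to 775 mm from the base axis. Payload 7.3 kg.
Tool frame: the origin (TCP) lies at the very end of the fingers, on their centre line; the grasp point (between the pads) lies 19 mm behind it; z points along the fingers, y is the line along which they close (so a half turn about z gives the same grasp; the last joint's range is limited). The gripper opens to 92 mm and grips with 3 to 60 N. Pads are 19 mm wide; open, the fingers measure 130 mm over their backs; the gripper's body (75 mm by 190 mm) begins 47 mm behind the grasp point.
Start: joints at [-1.334, 0.342, 1.524, -0, 1.275, -0.146], TCP at [196.121, -487.013, 226.741] pointing down, gripper open.
Joint ranges: [-2.53, 2.53], [-0.77, 2.02], [0.04, 2.7], [-1, 4.14], [0.28, 2.66], [-3.11, 3.11]. Speed limits (rad/s): [2.57, 2.57, 3.14, 3.14, 3.14, 3.14].

## Interface

Orientations are given as [roll, pitch, yaw] about the fixed x, y, z axes, in that order (R = Rz(yaw) Ry(pitch) Rx(roll)).
In Python, from plant import bot gives the robot as it stands.
- The arm moves only by the tool send_rows, never from a script. Its argument "rows" is a list of rows, each an object of numbers: "x", "y", "z": the shift along the tool's x, y, z in units of 0.2 m (1.0 is 0.2 m); "ax", "ay", "az": the turn, a rotation vector about the tool's x, y, z in units of 60 degrees (1.0 is 60 degrees); "jaw": the opening, from -1 (shut) to 1 (fully open), so that 0 is half open. In form: [{"x": .., "y": .., "z": .., "ax": .., "ay": .., "az": .., "jaw": ..}, ...]. A call has exactly 10 rows; each row is the pose to reach, as a shift and turn from the pose commanded when the call began, along the tool's axes at that moment; what a row does not reach only later rows make up. A row lasts 1/8 s, in which the tool goes at most 62.5 mm and 10.7 degrees, less where a joint would pass 70% of its speed; a pose out of reach is approached as far as the arm can. A call with a number of a shift or a turn outside -1 to 1 is refused whole. A call with a gripper value outside its range is refused whole. The fingers move at their own pace and stop on an object; the grip force is fixed at half the most. Time passes only in rows, so rows that repeat a pose let the fingers close, or fill a call up. It gives the time, the measured TCP pose, the force, the opening and the grip force at its end, in the units of the state.
- bot.get_obs(): the state, without advancing time (a new reading comes with each control period).
- bot.capture(name): name is "side" or "top" or "wrist"; returns (picture, depth): 384x512x3 uint8, red, green, blue; 384x512 float32, mm along the optical axis (not along the pixel's ray), 0 where there is no reading.
- bot.camera_model(name): a dict with "vertical_fov" (degrees; the focal length in pixels is half the picture's height over the tangent of half this angle, whatever the lens; pixels are square), "cx", "cy" (the principal point, pixels), "R" (3x3) and "t" (3): a world point X has camera coordinates R X + t; the wrist camera has in their place "T_tool_cam" (4x4, takes a point from camera to tool coordinates, whose origin is the TCP and whose axes are the flange's). Camera axes: x right, y down, z forward; pixel columns grow to the right and rows downward; lengths in mm; the calibration is good to about 2 mm. The wrist camera is an equidistant fisheye: a pixel r from the principal point sees the ray r / f radians off the axis. A picture is of the moment at which its call begins: read the wrist's pose just before it. camera_model takes no time and is no camera call.
- bot.close_job(): hands the job in; it is judged then, once.
The state is a dict: "time": time; "joint_positions": joint angles; "dq": joint speeds; "tau": joint torques, N m; "tool_pos": TCP position; "tcp_rot": TCP orientation; "contact_force": force on the tool from outside, world axes, zero at the start; "moment": the same for the moment, N m; "grip_width": finger opening in mm; "finger_force": force on a finger pad.
Only numpy, scipy, OpenCV 4.12 (cv2) and the standard library are available. Lean on these libraries where they do the work, as an engineer would, in place of code of your own. Each camera call takes 0.05 s, during which the arm holds its last target. There are 200 camera calls.

## Working session

There is one attempt and no reset: what is moved stays moved. The work goes in short steps, Python scripts to look and compute and a tool call to move; the robot and the scene stay as the last step left them, time stands still between calls to the robot, and variables do not carry over. Pictures are saved under pics/ and viewed, at most 10 in all, crops included, and the job is handed in when it is done.

Besides the shell and the picture viewer there is one more tool, called after "Request:" in YAML: its name, and indented under it one key for each argument. send_rows: Moves the arm, as the interface text tells. Its arguments: {"type":"object","properties":{"rows":{"type":"array","items":{"type":"object","properties":{"x":{"type":"number","minimum":-1,"maximum":1},"y":{"type":"number","minimum":-1,"maximum":1},"z":{"type":"number","minimum":-1,"maximum":1},"ax":{"type":"number","minimum":-1,"maximum":1},"ay":{"type":"number","minimum":-1,"maximum":1},"az":{"type":"number","minimum":-1,"maximum":1},"jaw":{"type":"number"}}}}},"required":["rows"]}

```bash
mkdir -p pics; ls
python3 - <<'E'
from plant import bot
import cv2,numpy as np
o=bot.get_obs();print(o['tool_pos'],o['tcp_rot'],o['time'])
for n in('top','side'):
    p,d=bot.capture(n);cv2.imwrite(f'pics/{n}0.png',p[:,:,::-1]);np.save(f'pics/{n}0.npy',d)
    print(bot.camera_model(n))
E
```

```text
pics
[ 196.02708442 -486.61462229  226.07001259] [-3.14015922e+00 -2.07127857e-04  3.82810518e-01] 0.0
{'vertical_fov': 46.8288900677209, 'cx': 260.09694728876855, 'cy': 190.56584978239735, 'R': array([[-0.01355002, -0.99990331,  0.00312476],
       [-0.9822504 ,  0.01272597, -0.18714218],
       [ 0.18708432, -0.00560508, -0.98232787]]), 't': array([  -9.17485258,  568.68222   , 1469.97712814])}
{'vertical_fov': 55.45514932863883, 'cx': 247.60308416418303, 'cy': 193.51372541669764, 'R': array([[-0.83025465, -0.55708653,  0.01821561],
       [-0.44855408,  0.64838951, -0.61513436],
       [ 0.33087225, -0.51888885, -0.78821184]]), 't': array([ 485.5802701 ,  322.38520361, 1108.28244712])}
```

View pics/top0.png

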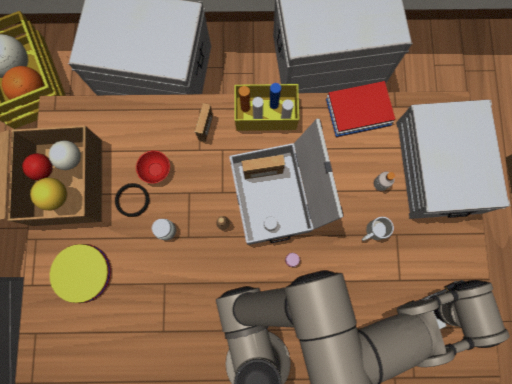

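View pics/side0.png

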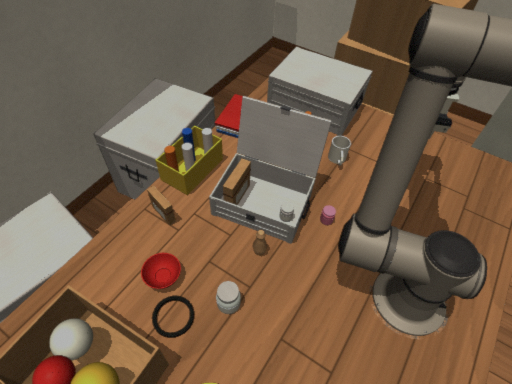

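```bash
cat > h.py <<'E'
import numpy as np,cv2
from plant import bot
def cloud(n,d):
    m=bot.camera_model(n);f=192/np.tan(np.radians(m['vertical_fov']/2))
    v,u=np.mgrid[:384,:512]
    P=np.stack([(u-m['cx'])/f*d,(v-m['cy'])/f*d,d],-1)
    return (P-m['t'])@m['R']
E
python3 - <<'E'
from h import *
for n,box in(('top',(225,345,110,250)),('side',(205,335,95,245))):
    W=cloud(n,np.load(f'pics/{n}0.npy'));im=cv2.imread(f'pics/{n}0.png')
    if n=='top':
        for nm,(u,v) in dict(UL=(232,156),LL=(248,242),LR=(298,234),tin=(271,223),gb=(265,160),skit=(223,223),glue=(385,181),mug=(381,227),bowl=(153,168),jar=(163,229),lidtop=(321,124),lidbot=(340,213),gbL=(247,166),gbR=(283,158),purple=(293,260),small=(203,122)).items(): print(nm,W[v,u].round())
    a,b,c,e=box;S=W[c:e,a:b].reshape(-1,3);C=im[c:e,a:b].reshape(-1,3).astype(int)
    ok=(S[:,0]>380)&(S[:,0]<800)&(S[:,1]<170)&(S[:,1]>-250);S=S[ok];C=C[ok]
    r=S[(abs(S[:,2]-100)<5)]
    q=cv2.minAreaRect(r[:,:2].astype(np.float32));print('rim',q,len(r))
    br=(C[:,2]-C[:,0]>35)&(S[:,2]>120)&(S[:,2]<150);g=S[br];print('gb',cv2.minAreaRect(g[:,:2].astype(np.float32)),np.median(g[:,2]),len(g))
    l=S[(S[:,2]>150)&~((C[:,2]-C[:,0]>35))];
    print('lid',len(l),l[:,2].max(),l[np.argmax(l[:,2])]);
    if len(l)>20:
        c0=l.mean(0);print(c0,np.linalg.svd(l-c0)[2][2] if len(l)<6000 else 0)
E
```

```text
UL [681.  77.  97.]
LL [390.  25. 100.]
LR [ 422. -147.    6.]
tin [455. -52.  59.]
gb [656. -34. 134.]
skit [452. 106. 105.]
glue [ 588. -437.   93.]
mug [ 442. -438.    6.]
bowl [666. 366.   2.]
jar [437. 306.  85.]
lidtop [ 716. -197.  310.]
lidbot [ 452. -239.  315.]
gbL [636.  26. 135.]
gbR [660. -93. 140.]
purple [ 331. -123.   63.]
small [801. 176. 100.]
rim ((551.3540649414062, -26.168914794921875), (300.67071533203125, 282.26202392578125), 10.756696701049805) 533
gb ((646.7847290039062, -27.43505096435547), (37.865989685058594, 138.01358032226562), 7.81422758102417) 134.15672076386466 474
lid 2461 322.9077475858579 [ 574.32958158 -206.30212887  322.90774759]
[ 578.74618578 -195.68528035  246.51918581] [-0.1834109   0.95243928  0.24335131]
rim ((550.742431640625, -10.905914306640625), (301.7401123046875, 308.69091796875), 10.928086280822754) 725
gb ((617.707763671875, 9.2847900390625), (103.01261901855469, 371.02142333984375), 41.884822845458984) 136.76347134219418 400
lid 4138 324.1096336592015 [ 581.99459008 -208.4691758   324.10963366]
[ 579.37764443 -190.63994527  239.28559317] [-0.18433302  0.95438276  0.23489334]
```

```bash
cat >> h.py <<'E'
from scipy.spatial.transform import Rotation as Ro
A=np.array([.982,.187,0]);B=np.array([-.187,.982,0])
def w(a,b,z): return a*A+b*B+[0,0,z]
def go(*P,yaw=.188,o=None):
    "tool-frame units for world targets, from current pose"
    o=bot.get_obs();p=np.array(o['tool_pos']);R=Ro.from_euler('xyz',o['tcp_rot'])
    T=Ro.from_euler('xyz',[np.pi,0,yaw])
    print(o['time'],p.round(1),np.round(o['contact_force'],1),'turn',((R.inv()*T).as_rotvec()/np.radians(60)).round(3))
    print('ab',(p@A).round(1),(p@B).round(1))
    for q in P: print(np.round(q),(R.inv().apply(np.array(q)-p)/200).round(3))
E
python3 -c "
from h import *
go((196,-487,330),(390,-60,330),w(690,-140,330))"
```

```text
0.1 [ 196.  -486.6  226.1] [ 0.4 -0.3 -0.2] turn [-0.001 -0.     0.186]
ab 101.5 -514.5
[ 196 -487  330] [-0.001  0.001 -0.519]
[390 -60 330] [ 1.697 -1.617 -0.517]
[704.  -8. 330.] [ 3.248 -1.27  -0.517]
```

Request:
send_rows:
  rows:
    - {"x": 0,"y": 0,"z": -0.3,"az": 0.1,"jaw": -1}
    - {"x": 0.1,"y": -0.1,"z": -0.52,"az": 0.186,"jaw": -1}
    - {"x": 0.3,"y": -0.3,"z": -0.52,"az": 0.186,"jaw": -1}
    - {"x": 0.5,"y": -0.5,"z": -0.52,"az": 0.186,"jaw": -1}
    - {"x": 0.7,"y": -0.7,"z": -0.52,"az": 0.186,"jaw": -1}
    - {"x": 0.85,"y": -0.9,"z": -0.52,"az": 0.186,"jaw": -1}
    - {"x": 0.85,"y": -1,"z": -0.52,"az": 0.186,"jaw": -1}
    - {"x": 0.85,"y": -1,"z": -0.52,"az": 0.186,"jaw": -1}
    - {"x": 0.85,"y": -1,"z": -0.52,"az": 0.186,"jaw": -1}
    - {"x": 0.85,"y": -1,"z": -0.52,"az": 0.186,"jaw": -1}

```text
schema error: expected keys x, y, z, ax, ay, az, jaw
```

```bash
python3 -c "
from h import *
go((390,-60,330),w(540,-140,300),w(690,-140,300))"
```

```text
0.1 [ 196.  -486.6  226.1] [ 0.4 -0.3 -0.2] turn [-0.001 -0.     0.186]
ab 101.5 -514.5
[390 -60 330] [ 1.697 -1.617 -0.517]
[556. -36. 300.] [ 2.512 -1.415 -0.367]
[704.  -8. 300.] [ 3.248 -1.27  -0.367]
```

Request:
send_rows:
  rows:
    - {"x": 0,"y": 0,"z": -0.3,"ax": 0,"ay": 0,"az": 0.1,"jaw": -1}
    - {"x": 0.1,"y": -0.1,"z": -0.52,"ax": 0,"ay": 0,"az": 0.186,"jaw": -1}
    - {"x": 0.3,"y": -0.3,"z": -0.52,"ax": 0,"ay": 0,"az": 0.186,"jaw": -1}
    - {"x": 0.5,"y": -0.5,"z": -0.52,"ax": 0,"ay": 0,"az": 0.186,"jaw": -1}
    - {"x": 0.7,"y": -0.7,"z": -0.52,"ax": 0,"ay": 0,"az": 0.186,"jaw": -1}
    - {"x": 0.85,"y": -0.9,"z": -0.52,"ax": 0,"ay": 0,"az": 0.186,"jaw": -1}
    - {"x": 0.85,"y": -1,"z": -0.52,"ax": 0,"ay": 0,"az": 0.186,"jaw": -1}
    - {"x": 0.85,"y": -1,"z": -0.52,"ax": 0,"ay": 0,"az": 0.186,"jaw": -1}
    - {"x": 0.85,"y": -1,"z": -0.52,"ax": 0,"ay": 0,"az": 0.186,"jaw": -1}
    - {"x": 0.85,"y": -1,"z": -0.52,"ax": 0,"ay": 0,"az": 0.186,"jaw": -1}

```text
time: 1.35
tool_pos: [279.0, -239.0, 330.5]
tcp_rot: [-3.141, 0.0, 0.186]
contact_force: [0.2, -1.1, -0.1]
grip_width: 0.5
finger_force: 0.0
```

```bash
python3 -c "
from h import *
go((390,-60,330),w(540,-140,300),w(690,-140,300))"
```

```text
1.35 [ 279.  -239.   330.5] [ 0.2 -1.1 -0.1] turn [-0.     0.    -0.002]
ab 229.3 -286.9
[390 -60 330] [ 0.711 -0.777  0.002]
[556. -36. 300.] [ 1.551 -0.738  0.152]
[704.  -8. 300.] [ 2.301 -0.739  0.152]
```

Request:
send_rows:
  rows:
    - {"x": 0.2,"y": -0.2,"z": 0,"ax": 0,"ay": 0,"az": 0,"jaw": -1}
    - {"x": 0.4,"y": -0.4,"z": 0,"ax": 0,"ay": 0,"az": 0,"jaw": -1}
    - {"x": 0.6,"y": -0.6,"z": 0,"ax": 0,"ay": 0,"az": 0,"jaw": -1}
    - {"x": 0.75,"y": -0.74,"z": 0,"ax": 0,"ay": 0,"az": 0,"jaw": -1}
    - {"x": 0.9,"y": -0.74,"z": 0,"ax": 0,"ay": 0,"az": 0,"jaw": -1}
    - {"x": 1,"y": -0.74,"z": 0,"ax": 0,"ay": 0,"az": 0,"jaw": -1}
    - {"x": 1,"y": -0.74,"z": 0,"ax": 0,"ay": 0,"az": 0,"jaw": -1}
    - {"x": 1,"y": -0.74,"z": 0,"ax": 0,"ay": 0,"az": 0,"jaw": -1}
    - {"x": 1,"y": -0.74,"z": 0,"ax": 0,"ay": 0,"az": 0,"jaw": -1}
    - {"x": 1,"y": -0.74,"z": 0,"ax": 0,"ay": 0,"az": 0,"jaw": -1}

```text
time: 2.6
tool_pos: [447.5, -55.5, 331.0]
tcp_rot: [3.141, -0.0, 0.187]
contact_force: [0.7, 1.0, -0.7]
grip_width: 0.1
finger_force: 0.0
```

Request:
send_rows:
  rows:
    - {"x": 0.2,"y": 0,"z": 0,"ax": 0,"ay": 0,"az": 0,"jaw": -1}
    - {"x": 0.4,"y": 0,"z": 0,"ax": 0,"ay": 0,"az": 0,"jaw": -1}
    - {"x": 0.6,"y": 0,"z": 0,"ax": 0,"ay": 0,"az": 0,"jaw": -1}
    - {"x": 0.8,"y": 0,"z": 0,"ax": 0,"ay": 0,"az": 0,"jaw": -1}
    - {"x": 1,"y": 0,"z": 0,"ax": 0,"ay": 0,"az": 0,"jaw": -1}
    - {"x": 1,"y": 0,"z": 0,"ax": 0,"ay": 0,"az": 0,"jaw": -1}
    - {"x": 1,"y": 0,"z": 0,"ax": 0,"ay": 0,"az": 0,"jaw": -1}
    - {"x": 1,"y": 0,"z": 0,"ax": 0,"ay": 0,"az": 0,"jaw": -1}
    - {"x": 1,"y": 0,"z": 0,"ax": 0,"ay": 0,"az": 0,"jaw": -1}
    - {"x": 1,"y": 0,"z": 0,"ax": 0,"ay": 0,"az": 0,"jaw": -1}

```text
time: 3.85
tool_pos: [644.0, -18.0, 331.3]
tcp_rot: [3.141, -0.001, 0.188]
contact_force: [-0.3, 0.5, 0.5]
grip_width: 0.7
finger_force: 0.0
```

```bash
python3 -c "
from h import *
go(w(680,-140,300),w(680,-140,108))
p,d=bot.capture('wrist');cv2.imwrite('pics/w1.png',p[:,:,::-1])"
```

```text
3.85 [644.  -18.  331.3] [-0.3  0.5  0.5] turn [ 0.    -0.001 -0.   ]
ab 629.1 -138.1
[694. -10. 300.] [0.252 0.009 0.157]
[694. -10. 108.] [0.251 0.009 1.117]
```

View pics/w1.png

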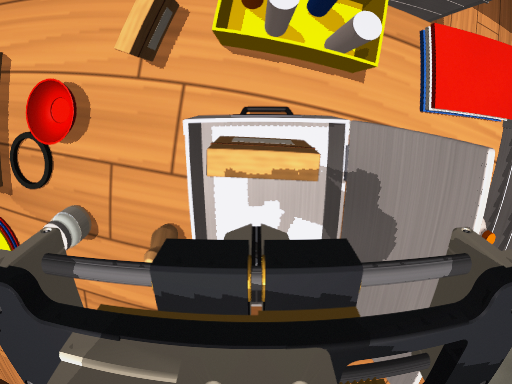

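```bash
python3 -c "
from h import *
o=bot.get_obs();m=bot.camera_model('wrist');p,d=bot.capture('wrist')
f=192/np.tan(np.radians(m['vertical_fov']/2));R=Ro.from_euler('xyz',o['tcp_rot'])
for n,u,v in [('gb top nearL',210,152),('gb far',265,139),('gb top mid',265,151),('gb topR near',318,155),('farwall',265,121),('latch rim',187,180),('hinge rim',347,180),('floor',240,200)]:
    x,y=u-m['cx'],v-m['cy'];r=np.hypot(x,y);t=r/f
    c=np.array([x/r*np.tan(t),y/r*np.tan(t),1])*d[v,u]
    q=(m['T_tool_cam']@np.r_[c,1])[:3];W=R.apply(q)+o['tool_pos'];print(n,W.round(),'ab',(W@A).round(),(W@B).round())
"
```

```text
gb top nearL [652.  41. 134.] ab 648.0 -82.0
gb far [667. -28.  31.] ab 650.0 -152.0
gb top mid [665. -25. 134.] ab 649.0 -149.0
gb topR near [673. -90. 134.] ab 645.0 -214.0
farwall [699. -19.  99.] ab 683.0 -150.0
latch rim [570.  90.  -0.] ab 576.0 -18.0
hinge rim [ 644. -146.  105.] ab 605.0 -264.0
floor [553.  -7.   5.] ab 541.0 -110.0
```

Request:
send_rows:
  rows:
    - {"x": 0.2,"y": 0,"z": 0,"ax": 0,"ay": 0,"az": 0,"jaw": -1}
    - {"x": 0.285,"y": 0.02,"z": 0.1,"ax": 0,"ay": 0,"az": 0,"jaw": -1}
    - {"x": 0.285,"y": 0.02,"z": 0.3,"ax": 0,"ay": 0,"az": 0,"jaw": -1}
    - {"x": 0.285,"y": 0.02,"z": 0.5,"ax": 0,"ay": 0,"az": 0,"jaw": -1}
    - {"x": 0.285,"y": 0.02,"z": 0.7,"ax": 0,"ay": 0,"az": 0,"jaw": -1}
    - {"x": 0.285,"y": 0.02,"z": 0.85,"ax": 0,"ay": 0,"az": 0,"jaw": -1}
    - {"x": 0.285,"y": 0.02,"z": 0.95,"ax": 0,"ay": 0,"az": 0,"jaw": -1}
    - {"x": 0.285,"y": 0.02,"z": 0.95,"ax": 0,"ay": 0,"az": 0,"jaw": -1}
    - {"x": 0.285,"y": 0.02,"z": 0.95,"ax": 0,"ay": 0,"az": 0,"jaw": -1}
    - {"x": 0.285,"y": 0.02,"z": 0.95,"ax": 0,"ay": 0,"az": 0,"jaw": -1}

```text
time: 5.2
tool_pos: [701.8, -11.2, 142.2]
tcp_rot: [3.141, -0.002, 0.188]
contact_force: [-0.1, -0.4, -0.3]
grip_width: 0.6
finger_force: 0.0
```

```bash
python3 -c "
from h import *
go(w(684,-143,112),w(660,-145,112),w(610,-145,112))"
```

```text
5.2 [701.8 -11.2 142.2] [-0.1 -0.4 -0.3] turn [ 0.001 -0.002  0.   ]
ab 687.1 -142.2
[698. -13. 112.] [-0.018  0.003  0.151]
[675. -19. 112.] [-0.138  0.013  0.151]
[626. -28. 112.] [-0.388  0.013  0.15 ]
```

Request:
send_rows:
  rows:
    - {"x": 0,"y": 0,"z": 0.15,"ax": 0,"ay": 0,"az": 0,"jaw": -1}
    - {"x": -0.07,"y": 0,"z": 0.15,"ax": 0,"ay": 0,"az": 0,"jaw": -1}
    - {"x": -0.11,"y": 0.01,"z": 0.15,"ax": 0,"ay": 0,"az": 0,"jaw": -1}
    - {"x": -0.14,"y": 0.01,"z": 0.15,"ax": 0,"ay": 0,"az": 0,"jaw": -1}
    - {"x": -0.17,"y": 0.01,"z": 0.15,"ax": 0,"ay": 0,"az": 0,"jaw": -1}
    - {"x": -0.2,"y": 0.01,"z": 0.15,"ax": 0,"ay": 0,"az": 0,"jaw": -1}
    - {"x": -0.23,"y": 0.01,"z": 0.15,"ax": 0,"ay": 0,"az": 0,"jaw": -1}
    - {"x": -0.25,"y": 0.01,"z": 0.15,"ax": 0,"ay": 0,"az": 0,"jaw": -1}
    - {"x": -0.26,"y": 0.01,"z": 0.15,"ax": 0,"ay": 0,"az": 0,"jaw": -1}
    - {"x": -0.26,"y": 0.01,"z": 0.15,"ax": 0,"ay": 0,"az": 0,"jaw": -1}

```text
time: 6.45
tool_pos: [650.3, -22.8, 110.7]
tcp_rot: [3.142, 0.0, 0.188]
contact_force: [0.3, -0.1, -0.8]
grip_width: 0.4
finger_force: 0.0
```

```bash
python3 -c "
from h import *
go()
a,b,c,e=190,350,90,250
p,d=bot.capture('side');q,d=bot.capture('top')
cv2.imwrite('pics/c1.png',np.hstack([cv2.resize(x,(400,350)) for x in (p[c:e,a:b,::-1],q[110:250,220:380,::-1])]))"
```

```text
6.45 [650.3 -22.8 110.7] [ 0.3 -0.1 -0.8] turn [ 0.  0. -0.]
ab 634.4 -144.0
```

View pics/c1.png

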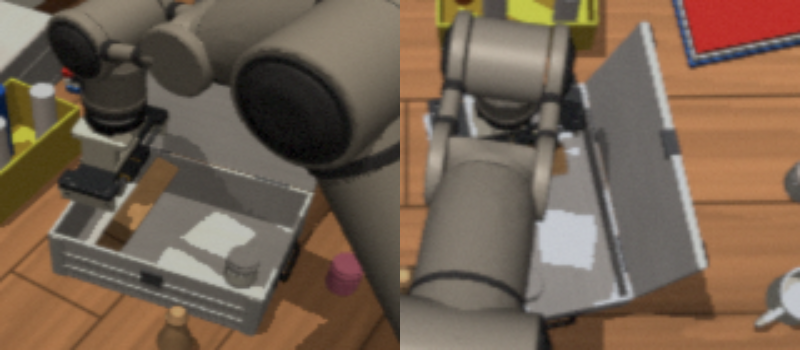

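Request:
send_rows:
  rows:
    - {"x": -0.03,"y": 0,"z": 0,"ax": 0,"ay": 0,"az": 0,"jaw": -1}
    - {"x": -0.06,"y": 0,"z": 0,"ax": 0,"ay": 0,"az": 0,"jaw": -1}
    - {"x": -0.08,"y": 0,"z": 0,"ax": 0,"ay": 0,"az": 0,"jaw": -1}
    - {"x": -0.08,"y": 0,"z": 0,"ax": 0,"ay": 0,"az": 0,"jaw": -1}
    - {"x": -0.08,"y": 0,"z": 0,"ax": 0,"ay": 0,"az": 0,"jaw": -1}
    - {"x": -0.08,"y": 0,"z": 0,"ax": 0,"ay": 0,"az": 0,"jaw": -1}
    - {"x": -0.08,"y": 0,"z": 0,"ax": 0,"ay": 0,"az": 0,"jaw": -1}
    - {"x": -0.08,"y": 0,"z": 0,"ax": 0,"ay": 0,"az": 0,"jaw": -1}
    - {"x": -0.08,"y": 0,"z": 0,"ax": 0,"ay": 0,"az": 0,"jaw": -1}
    - {"x": -0.08,"y": 0,"z": 0,"ax": 0,"ay": 0,"az": 0,"jaw": -1}

```text
time: 7.8
tool_pos: [634.7, -25.8, 110.7]
tcp_rot: [3.142, 0.0, 0.188]
contact_force: [-0.1, -0.6, 0.2]
grip_width: 0.4
finger_force: 0.0
```

```bash
cat >> h.py <<'E'
def brown():
    p,d=bot.capture('side');S=cloud('side',d);C=p.astype(int)
    a,b=S@A,S@B
    k=(C[...,0]-C[...,2]>35)&(a>405)&(a<675)&(b<-60)&(b>-260)&(S[...,2]>8)&(S[...,2]<145)
    z=S[...,2][k];a=a[k];b=b[k]
    print('brown n',len(z),'z pct',np.percentile(z,[2,25,50,75,98]).round(),'a range',np.percentile(a,[1,99]).round(),'b',np.percentile(b,[1,99]).round())
    hi=z>np.percentile(z,98)-6;print('top a',a[hi].min(),a[hi].max())
    return p
E
python3 -c "
from h import *
go();brown()"
```

```text
7.8 [634.7 -25.8 110.7] [-0.1 -0.6  0.2] turn [0. 0. 0.]
ab 618.5 -144.0
brown n 783 z pct [38. 42. 43. 44. 47.] a range [479. 608.] b [-212.  -89.]
top a 477.64264947558337 609.9001932717584
```

Request:
send_rows:
  rows:
    - {"x": 0,"y": 0,"z": -0.25,"ax": 0,"ay": 0,"az": 0,"jaw": -1}
    - {"x": -0.1,"y": 0,"z": -0.5,"ax": 0,"ay": 0,"az": 0,"jaw": -1}
    - {"x": -0.25,"y": 0,"z": -0.75,"ax": 0,"ay": 0,"az": 0,"jaw": -1}
    - {"x": -0.4,"y": 0,"z": -1,"ax": 0,"ay": 0,"az": 0,"jaw": -1}
    - {"x": -0.54,"y": 0,"z": -1,"ax": 0,"ay": 0,"az": 0,"jaw": -1}
    - {"x": -0.54,"y": 0,"z": -1,"ax": 0,"ay": 0,"az": 0,"jaw": -1}
    - {"x": -0.54,"y": 0,"z": -1,"ax": 0,"ay": 0,"az": 0,"jaw": -1}
    - {"x": -0.54,"y": 0,"z": -1,"ax": 0,"ay": 0,"az": 0,"jaw": -1}
    - {"x": -0.54,"y": 0,"z": -1,"ax": 0,"ay": 0,"az": 0,"jaw": -1}
    - {"x": -0.54,"y": 0,"z": -1,"ax": 0,"ay": 0,"az": 0,"jaw": -1}

```text
time: 9.1
tool_pos: [528.9, -45.9, 310.3]
tcp_rot: [-3.141, 0.001, 0.188]
contact_force: [0.1, 0.3, -0.1]
grip_width: 0.6
finger_force: 0.0
```

```bash
python3 -c "
from h import *
go(w(510,-144,400));p=brown();cv2.imwrite('pics/s2.png',p[:,:,::-1])
q,d=bot.capture('top');S=cloud('top',d);r=S[110:250,285:360].reshape(-1,3);r=r[(r[:,2]>200)&(r[:,2]<335)&(r@B<-270)];c=r.mean(0);n=np.linalg.svd(r-c,full_matrices=False)[2][2];print(len(r),r[:,2].max(),n,n@B,c@A,c@B,c[2]); t=r[r[:,2]>315];print((t@B).min(),(t@B).max(),(t@A).min(),(t@A).max())"
```

```text
9.1 [528.9 -45.9 310.3] [ 0.1  0.3 -0.1] turn [-0.     0.001  0.   ]
ab 510.8 -143.9
[528. -46. 400.] [-0.006 -0.    -0.449]
brown n 804 z pct [37. 42. 43. 45. 47.] a range [479. 610.] b [-212.  -88.]
top a 478.9277751428777 612.6618757317108
1926 327.59687199859894 [-0.18262807  0.9483403   0.25941793] 0.9654216248701745 531.5464639120995 -306.42145686534445 270.00761012412426
-326.08784289935784 -307.68632845935963 394.747512633446 675.7117528068267
```

View pics/s2.png

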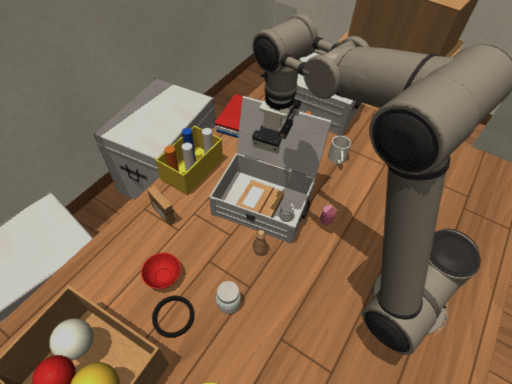

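Request:
send_rows:
  rows:
    - {"x": 0,"y": 0,"z": -0.25,"ax": 0,"ay": 0,"az": 0,"jaw": -1}
    - {"x": 0,"y": 0,"z": -0.45,"ax": 0,"ay": 0,"az": 0,"jaw": -1}
    - {"x": 0,"y": 0.15,"z": -0.45,"ax": 0,"ay": 0,"az": 0,"jaw": -1}
    - {"x": 0,"y": 0.35,"z": -0.45,"ax": 0,"ay": 0,"az": 0,"jaw": -1}
    - {"x": 0,"y": 0.55,"z": -0.45,"ax": 0,"ay": 0,"az": 0,"jaw": -1}
    - {"x": 0,"y": 0.75,"z": -0.45,"ax": 0,"ay": 0,"az": 0,"jaw": -1}
    - {"x": 0,"y": 0.9,"z": -0.45,"ax": 0,"ay": 0,"az": 0,"jaw": -1}
    - {"x": 0,"y": 1,"z": -0.45,"ax": 0,"ay": 0,"az": 0,"jaw": -1}
    - {"x": 0,"y": 1,"z": -0.45,"ax": 0,"ay": 0,"az": 0,"jaw": -1}
    - {"x": 0,"y": 1,"z": -0.45,"ax": 0,"ay": 0,"az": 0,"jaw": -1}

```text
time: 10.45
tool_pos: [566.0, -241.7, 400.8]
tcp_rot: [-3.141, -0.0, 0.188]
contact_force: [0.5, 0.7, 0.2]
grip_width: 0.7
finger_force: 0.0
```

```bash
python3 -c "
from h import *
go(w(510,-380,400),w(510,-380,290));"
```

```text
10.45 [ 566.  -241.7  400.8] [0.5 0.7 0.2] turn [-0. -0.  0.]
ab 510.6 -343.2
[ 572. -278.  400.] [-0.005  0.183  0.004]
[ 572. -278.  290.] [-0.005  0.183  0.554]
```

Request:
send_rows:
  rows:
    - {"x": 0,"y": 0.18,"z": 0,"ax": 0,"ay": 0,"az": 0,"jaw": -1}
    - {"x": 0,"y": 0.18,"z": 0,"ax": 0,"ay": 0,"az": 0,"jaw": -1}
    - {"x": 0,"y": 0.18,"z": 0.2,"ax": 0,"ay": 0,"az": 0,"jaw": -1}
    - {"x": 0,"y": 0.18,"z": 0.4,"ax": 0,"ay": 0,"az": 0,"jaw": -1}
    - {"x": 0,"y": 0.18,"z": 0.55,"ax": 0,"ay": 0,"az": 0,"jaw": -1}
    - {"x": 0,"y": 0.18,"z": 0.55,"ax": 0,"ay": 0,"az": 0,"jaw": -1}
    - {"x": 0,"y": 0.18,"z": 0.55,"ax": 0,"ay": 0,"az": 0,"jaw": -1}
    - {"x": 0,"y": 0.18,"z": 0.55,"ax": 0,"ay": 0,"az": 0,"jaw": -1}
    - {"x": 0,"y": 0.18,"z": 0.55,"ax": 0,"ay": 0,"az": 0,"jaw": -1}
    - {"x": 0,"y": 0.18,"z": 0.55,"ax": 0,"ay": 0,"az": 0,"jaw": -1}

```text
time: 11.7
tool_pos: [572.8, -277.9, 291.2]
tcp_rot: [3.141, -0.001, 0.188]
contact_force: [-0.1, 0.3, -0.3]
grip_width: 0.4
finger_force: 0.0
```

```bash
python3 -c "
from h import *
go()
# arc: tip (finger left edge, half width 19) on outer face at radius r
for th in (1.8,1.57,1.4,1.2,1.0,.8,.6,.4,.2,0):
    r=185; b=-262+r*np.cos(th)-12*np.sin(th); z=100+r*np.sin(th)+12*np.cos(th); print(th,'contact b,z',round(b),round(z),'TCP b',round(b-19))
"
```

```text
11.7 [ 572.8 -277.9  291.2] [-0.1  0.3 -0.3] turn [ 0.001 -0.001 -0.   ]
ab 510.5 -380.0
1.8 contact b,z -316 277 TCP b -335
1.57 contact b,z -274 285 TCP b -293
1.4 contact b,z -242 284 TCP b -261
1.2 contact b,z -206 277 TCP b -225
1.0 contact b,z -172 262 TCP b -191
0.8 contact b,z -142 241 TCP b -161
0.6 contact b,z -116 214 TCP b -135
0.4 contact b,z -96 183 TCP b -115
0.2 contact b,z -83 149 TCP b -102
0 contact b,z -77 112 TCP b -96
```

Request:
send_rows:
  rows:
    - {"x": 0,"y": -0.1,"z": 0,"ax": 0,"ay": 0,"az": 0,"jaw": -1}
    - {"x": 0,"y": -0.17,"z": 0,"ax": 0,"ay": 0,"az": 0,"jaw": -1}
    - {"x": 0,"y": -0.24,"z": 0,"ax": 0,"ay": 0,"az": 0,"jaw": -1}
    - {"x": 0,"y": -0.31,"z": 0,"ax": 0,"ay": 0,"az": 0,"jaw": -1}
    - {"x": 0,"y": -0.38,"z": 0,"ax": 0,"ay": 0,"az": 0,"jaw": -1}
    - {"x": 0,"y": -0.45,"z": 0,"ax": 0,"ay": 0,"az": 0,"jaw": -1}
    - {"x": 0,"y": -0.52,"z": 0,"ax": 0,"ay": 0,"az": 0,"jaw": -1}
    - {"x": 0,"y": -0.59,"z": 0,"ax": 0,"ay": 0,"az": 0,"jaw": -1}
    - {"x": 0,"y": -0.65,"z": 0,"ax": 0,"ay": 0,"az": 0,"jaw": -1}
    - {"x": 0,"y": -0.7,"z": 0,"ax": 0,"ay": 0,"az": 0,"jaw": -1}

```text
time: 12.95
tool_pos: [546.1, -139.4, 290.1]
tcp_rot: [-3.141, 0.001, 0.188]
contact_force: [0.4, -3.1, -0.9]
grip_width: 0.4
finger_force: 1.6
```

```bash
cat >> h.py <<'E'
def lid(name='side'):
    p,d=bot.capture('side');q,e=bot.capture('top')
    S=np.vstack([cloud('side',d)[90:240,200:340].reshape(-1,3),cloud('top',e)[100:250,225:360].reshape(-1,3)]);C=np.vstack([p[90:240,200:340].reshape(-1,3),q[100:250,225:360].reshape(-1,3)]).astype(int)
    a,b,z=S@A,S@B,S[:,2]
    k=(a>600)&(a<680)&(b>-340)&(b<-30)&(z>108)&(z<335)&(np.ptp(C,axis=1)<30)
    th=np.arctan2(z[k]-106,b[k]+262);r=np.hypot(z[k]-106,b[k]+262)
    print('lid n',k.sum(),'theta pct',np.percentile(th[r>60],[10,50,90]).round(3),'zmax',z[k].max())
    return p,q
E
python3 -c "
from h import *
go(w(510,-225,280));lid()"
```

```text
12.95 [ 546.1 -139.4  290.1] [ 0.4 -3.1 -0.9] turn [-0.001  0.001  0.   ]
ab 510.3 -239.0
[ 543. -126.  280.] [-0.003 -0.071  0.051]
lid n 910 theta pct [1.302 1.315 1.35 ] zmax 321.5751880485988
```

Request:
send_rows:
  rows:
    - {"x": 0,"y": -0.07,"z": 0.05,"ax": 0,"ay": 0,"az": 0,"jaw": -1}
    - {"x": 0,"y": -0.155,"z": 0.095,"ax": 0,"ay": 0,"az": 0,"jaw": -1}
    - {"x": 0,"y": -0.24,"z": 0.14,"ax": 0,"ay": 0,"az": 0,"jaw": -1}
    - {"x": 0,"y": -0.315,"z": 0.19,"ax": 0,"ay": 0,"az": 0,"jaw": -1}
    - {"x": 0,"y": -0.39,"z": 0.245,"ax": 0,"ay": 0,"az": 0,"jaw": -1}
    - {"x": 0,"y": -0.455,"z": 0.31,"ax": 0,"ay": 0,"az": 0,"jaw": -1}
    - {"x": 0,"y": -0.52,"z": 0.38,"ax": 0,"ay": 0,"az": 0,"jaw": -1}
    - {"x": 0,"y": -0.57,"z": 0.455,"ax": 0,"ay": 0,"az": 0,"jaw": -1}
    - {"x": 0,"y": -0.62,"z": 0.535,"ax": 0,"ay": 0,"az": 0,"jaw": -1}
    - {"x": 0,"y": -0.65,"z": 0.62,"ax": 0,"ay": 0,"az": 0,"jaw": -1}

```text
time: 14.3
tool_pos: [521.7, -11.4, 165.4]
tcp_rot: [-3.141, 0.001, 0.188]
contact_force: [-0.2, 0.8, 1.2]
grip_width: 0.3
finger_force: 1.0
```

```bash
python3 -c "
from h import *
go(w(510,-96,112));lid()"
```

```text
14.3 [521.7 -11.4 165.4] [-0.2  0.8  1.2] turn [-0.001  0.001  0.   ]
ab 510.2 -108.7
[519.   1. 112.] [-0.003 -0.064  0.267]
lid n 1772 theta pct [0.335 0.372 0.424] zmax 186.32638319809115
```

Request:
send_rows:
  rows:
    - {"x": 0,"y": -0.03,"z": 0.06,"ax": 0,"ay": 0,"az": 0,"jaw": -1}
    - {"x": 0,"y": -0.05,"z": 0.12,"ax": 0,"ay": 0,"az": 0,"jaw": -1}
    - {"x": 0,"y": -0.06,"z": 0.17,"ax": 0,"ay": 0,"az": 0,"jaw": -1}
    - {"x": 0,"y": -0.06,"z": 0.2,"ax": 0,"ay": 0,"az": 0,"jaw": -1}
    - {"x": 0,"y": -0.06,"z": 0.22,"ax": 0,"ay": 0,"az": 0,"jaw": -1}
    - {"x": 0,"y": -0.06,"z": 0.235,"ax": 0,"ay": 0,"az": 0,"jaw": -1}
    - {"x": 0,"y": -0.06,"z": 0.245,"ax": 0,"ay": 0,"az": 0,"jaw": -1}
    - {"x": 0,"y": -0.06,"z": 0.255,"ax": 0,"ay": 0,"az": 0,"jaw": -1}
    - {"x": 0,"y": -0.06,"z": 0.26,"ax": 0,"ay": 0,"az": 0,"jaw": -1}
    - {"x": 0,"y": -0.06,"z": 0.265,"ax": 0,"ay": 0,"az": 0,"jaw": -1}

```text
time: 15.65
tool_pos: [520.1, -0.8, 113.7]
tcp_rot: [3.141, -0.0, 0.188]
contact_force: [-1.4, 0.6, 1.3]
grip_width: 0.6
finger_force: 0.7
```

Request:
send_rows:
  rows:
    - {"x": 0,"y": 0,"z": 0.003,"ax": 0,"ay": 0,"az": 0,"jaw": -1}
    - {"x": 0,"y": 0,"z": 0.006,"ax": 0,"ay": 0,"az": 0,"jaw": -1}
    - {"x": 0,"y": 0,"z": 0.008,"ax": 0,"ay": 0,"az": 0,"jaw": -1}
    - {"x": 0,"y": 0,"z": 0.01,"ax": 0,"ay": 0,"az": 0,"jaw": -1}
    - {"x": 0,"y": 0,"z": 0.01,"ax": 0,"ay": 0,"az": 0,"jaw": -1}
    - {"x": 0,"y": 0,"z": 0.01,"ax": 0,"ay": 0,"az": 0,"jaw": -1}
    - {"x": 0,"y": 0,"z": 0.01,"ax": 0,"ay": 0,"az": 0,"jaw": -1}
    - {"x": 0,"y": 0,"z": 0.01,"ax": 0,"ay": 0,"az": 0,"jaw": -1}
    - {"x": 0,"y": 0,"z": 0.01,"ax": 0,"ay": 0,"az": 0,"jaw": -1}
    - {"x": 0,"y": 0,"z": 0.01,"ax": 0,"ay": 0,"az": 0,"jaw": -1}

```text
time: 16.9
tool_pos: [520.1, -0.8, 112.3]
tcp_rot: [3.141, -0.001, 0.188]
contact_force: [-1.4, 1.2, 5.9]
grip_width: 0.2
finger_force: 3.0
```

Request:
send_rows:
  rows:
    - {"x": 0,"y": 0,"z": 0.003,"ax": 0,"ay": 0,"az": 0,"jaw": -1}
    - {"x": 0,"y": 0,"z": 0.006,"ax": 0,"ay": 0,"az": 0,"jaw": -1}
    - {"x": 0,"y": 0,"z": 0.008,"ax": 0,"ay": 0,"az": 0,"jaw": -1}
    - {"x": 0,"y": 0,"z": 0.01,"ax": 0,"ay": 0,"az": 0,"jaw": -1}
    - {"x": 0,"y": 0,"z": 0.01,"ax": 0,"ay": 0,"az": 0,"jaw": -1}
    - {"x": 0,"y": 0,"z": 0.01,"ax": 0,"ay": 0,"az": 0,"jaw": -1}
    - {"x": 0,"y": 0,"z": 0.01,"ax": 0,"ay": 0,"az": 0,"jaw": -1}
    - {"x": 0,"y": 0,"z": 0.01,"ax": 0,"ay": 0,"az": 0,"jaw": -1}
    - {"x": 0,"y": 0,"z": 0.01,"ax": 0,"ay": 0,"az": 0,"jaw": -1}
    - {"x": 0,"y": 0,"z": 0.01,"ax": 0,"ay": 0,"az": 0,"jaw": -1}

```text
time: 18.15
tool_pos: [520.2, -0.8, 112.1]
tcp_rot: [3.141, -0.002, 0.188]
contact_force: [-7.3, 2.4, 22.2]
grip_width: 0.3
finger_force: 10.6
```

The force rose to 22 N and the tip stopped moving, so the lid is on its stop. Next I retreat straight up and check.

Request:
send_rows:
  rows:
    - {"x": 0,"y": 0,"z": -0.05,"ax": 0,"ay": 0,"az": 0,"jaw": -1}
    - {"x": 0,"y": 0,"z": -0.2,"ax": 0,"ay": 0,"az": 0,"jaw": -1}
    - {"x": 0,"y": 0,"z": -0.4,"ax": 0,"ay": 0,"az": 0,"jaw": -1}
    - {"x": 0,"y": 0,"z": -0.6,"ax": 0,"ay": 0,"az": 0,"jaw": -1}
    - {"x": 0,"y": 0,"z": -0.8,"ax": 0,"ay": 0,"az": 0,"jaw": -1}
    - {"x": 0,"y": 0,"z": -0.9,"ax": 0,"ay": 0,"az": 0,"jaw": -1}
    - {"x": 0,"y": 0,"z": -0.9,"ax": 0,"ay": 0,"az": 0,"jaw": -1}
    - {"x": 0,"y": 0,"z": -0.9,"ax": 0,"ay": 0,"az": 0,"jaw": -1}
    - {"x": 0,"y": 0,"z": -0.9,"ax": 0,"ay": 0,"az": 0,"jaw": -1}
    - {"x": 0,"y": 0,"z": -0.9,"ax": 0,"ay": 0,"az": 0,"jaw": -1}

```text
time: 19.4
tool_pos: [519.8, -0.8, 288.9]
tcp_rot: [-3.141, 0.002, 0.188]
contact_force: [0.6, -0.6, -0.8]
grip_width: 0.3
finger_force: 0.0
```

```bash
python3 -c "
from h import *
go()
p,d=bot.capture('side');cv2.imwrite('pics/s3.png',p[:,:,::-1])
S=cloud('side',d)[90:240,200:340].reshape(-1,3);a,b,z=S@A,S@B,S[:,2]
k=(a>400)&(a<670)&(b>-255)&(b<-60)&(z>90)&(z<135);f=np.polyfit(b[k],z[k],1);print(k.sum(),'slope',f[0],np.median(z[k]))"
```

```text
19.4 [519.8  -0.8 288.9] [ 0.6 -0.6 -0.8] turn [-0.     0.001  0.   ]
ab 510.3 -97.9
3360 slope -0.001077054551963978 114.30675932164682
```

View pics/s3.png

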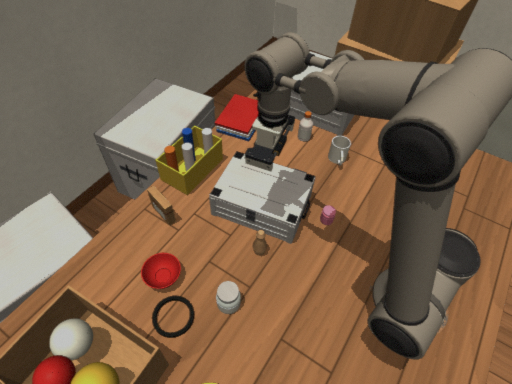

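The picture shows the lid level on the case (around pixel 263,193). The bystanders are where they were, and the gripper is clear of everything.

```bash
python3 -c "
from plant import bot
print(bot.close_job())"
```

```text
the job is handed in; nothing more can be done
None
```

I pushed the game box flat in the case and shut the lid fully, then handed the job in after about 19.5 s of robot time. The bystanders look unmoved and the tin was standing when last seen before the lid closed; no verdict was returned.

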